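Show the brass sync roller to the inspection camera

TASK

Turn the focus knob on the inspection camera's stand until its white pointer stands at the red mark on the dial. Then lift the brass roller out of its cradle on the turntable and hold it up in front of the camera: straight above the red cross on the stand's foot, centred at the height of the lens, its axis level and in line with the lens, the red end facing the lens. Finish while still holding it there, steady, without touching the camera with it and leaving the other things on the table where they are.

Things in the scene. Friction and masses are not known exactly. Their poses are not given: they have to be found in the camera images.
- focus_knob (a joint): focus knob on the stand's foot, vertical axis. Value in rad, growing CLOCKWISE seen from above, travel 0 to 2.6. The red mark on the white dial is at 1.60. It starts well short of the mark (0.2 to 0.9) and stays where it is left (light friction, about 0.04 N m).
- knob_grip (a point): point on the knob's axis at the height to grip, 45 mm above the table. The knob is an upright black bar 46 mm long, 14 mm wide, from 19 to 59 mm above the table, on a thin disc of 52 mm diameter (top at 19 mm). This point turns with the knob: its x axis lies along the bar, towards the white pointer end; z is up.
- view_point (a point): where the middle of the roller has to be held: a point in the air on the lens's axis, 120 mm in front of the lens's front rim, 160 mm above the table, straight above the red cross on the stand's foot. Its +x axis points from here to the lens, level; z is up. The foot below is a plate 12 mm thick.
- stand: inspection camera on its fixed stand; origin on the table. The lens looks along its own -x. Camera body x -2 to 72, y -35 to 35 mm, 125 to 195 mm above the table; lens 54 mm in diameter, axis 160 mm high, reaching to x = -60 mm. Foot plate 12 mm thick, x -220 to 70, y -60 to 60 mm, with a wing to y = 169 mm that carries the knob (axis at x = -100, y = 120 mm).
- brass_roller_center (a point): middle of the brass roller, on its axis. Its x axis is the roller's axis, towards the RED end. Smooth body 36 mm in diameter, 40 mm long (last 7 mm painted red), and a journal 14 mm thick, 14 mm long at each end; 68 mm over all, 0.15 to 0.3 kg. It lies level and loose in its cradle by its journals, middle 72 mm above the table, 30 mm above the turntable's top.
- brass_roller: the same brass roller; origin and axes as brass_roller_center.
- black_roller_center (a point): middle of a plain black plastic roller of the same shape, in the other cradle; leave it there. Which roller is in which cradle varies.
- turntable: fixed turntable on the light box: disc 210 mm in diameter, top 42 mm above the table; origin under its centre. Two blue cradles in line along its x, middles at x = -45 and +45 mm, y = 0; each a pair of open-topped forks 8 mm thick, 34 mm wide, 27 mm either side of its middle along x, 35 mm tall. The roller's body is free between them, lifts straight up, with empty space on both sides (along y).
- lightbox: fixed light box with cracked white glass, 260 (x) x 400 (y) x 30 mm tall; origin under its centre.
- spool: matte aluminium spool lying flat, 92 mm in diameter, 35 mm tall; origin under its centre. Leave alone.
- leader_case: green plastic leader case, 65 x 110 x 24 mm; origin under its centre. Leave alone.
- bone_folder: white bone folder lying on the light box, 132 x 22 x 5 mm along its x; origin under its centre. Leave alone.
- loupe: black loupe, 44 mm in diameter, 42 mm tall; origin under its centre. Leave alone.
Things that resemble listed ones, but are neither listed nor needed, are in the scene too. What is meant by the brass_roller is not turquoise, and is the smaller of those in its own colour.

How it is judged:
By the outcome, as a careful person would: the job done as asked, in the order asked, and still so for the second after the job is handed in, while the arm keeps its last pose, push and grip.
It also fails if it takes over 61 s, if anything falls off the work surface, if the arm or the gripper's body presses on something with over 40 N, if the wrist force passes 120 N, or if a joint passes its speed limit or range.

ROBOT

A 6-joint arm with a two-finger parallel gripper is mounted at the origin on the work surface. World frame = base frame: x ahead of the robot, y to its left, z up, the work surface at z = 0. Lengths are in m, angles in degrees, forces in N, time in s.
With the tool pointing down it reaches from about 0.375 to 0.9 m from the base axis. Payload 3.1 kg.
Tool frame: the origin (TCP) lies at the very end of the fingers, on their centre line; the grasp point (between the pads) lies bot.grip_point_offset behind it (bot.grip_point_offset is the distance from the TCP to the grasp point, in m); z points along the fingers, y is the line along which they close (so a half turn about z gives the same grasp; the last joint's range is limited). The gripper opens to 87 mm and grips with 3 to 60 N. Pads are 19 mm wide; open, the fingers measure 117 mm over their backs; the gripper's body (75 mm by 190 mm) begins 51 mm behind the grasp point.
Start: joints at [-81.159, 30.224, 82.088, -0, 67.689, -10.227], TCP at [0.204, -0.591, 0.191] pointing down, gripper open.
Joint ranges: [-176.69, 176.69], [-43.24, 126.21], [12.49, 139.97], [-82, 262], [0, 151.66], [-163.58, 163.58]. Speed limits (degrees/s): [159.86, 159.86, 180, 180, 180, 180].

INTERFACE

Orientations are given as a 3x3 rotation matrix whose columns are the frame's x, y, z axes.
In Python, from rig import bot, viewer, ticket gives the robot as it stands.
- The arm moves only by the tool servo_tool, never from a script. Its argument "targets" is a list of rows, each an object with "offset": the shift along the tool's x, y, z in m, a list of three; "dr": the turn, a rotation vector about the tool's x, y, z in degrees, a list of three. In form: [{"offset": [x, y, z], "dr": [ax, ay, az]}, ...]. A call has 1 to 20 rows; each row is the pose to reach, as a shift and turn from the pose commanded when the call began, along the tool's axes at that moment; what a row does not reach only later rows make up. A row lasts 1/12 s, in which the tool goes at most 41.7 mm and 7.16 degrees, less where a joint would pass 70% of its speed; a pose out of reach is approached as far as the arm can. A call with a gripper value outside its range is refused whole. "gripper" is the gripper command: -1 is fully open, 1 is shut, values between are in proportion, set as the call begins (left out, the last holds). The fingers move at their own pace and stop on an object; the grip force is fixed at half the most. Time passes only in rows, so rows that repeat a pose let the fingers close. It gives the time, the measured TCP pose, the force, the opening and the grip force at its end, in the units of the state.
- bot.read_state(): the state, without advancing time (a new reading comes with each control period).
- viewer.capture(name): name is "scene" or "top" or "wrist"; returns a dict with "color" (400x640x3 uint8, red, green, blue), "camera_matrix" (3x3 intrinsics, pixels), "R" (3x3) and "t" (3): a world point X has camera coordinates R X + t. Camera axes: x right, y down, z forward; pixel columns grow to the right and rows downward; lengths in m; the calibration is good to about 2 mm. A picture is of the moment at which its call begins. There is no depth.
- ticket.hand_in(): hands the job in; it is judged then, once.
The state is a dict: "time_s": time; "joint_positions": joint angles; "qvel": joint speeds; "tau": joint torques, N m; "position": TCP position; "tcp_rot": TCP orientation; "force": force on the tool from outside, world axes, zero at the start; "moment": the same for the moment, N m; "opening": opening from 0.0 (shut) to 1.0 (fully open); "grasp_force": force on a finger pad.
Only numpy, scipy, OpenCV 4.12 (cv2) and the standard library are available. Lean on these libraries where they do the work, as an engineer would, in place of code of your own. Each camera call takes 0.05 s, during which the arm holds its last target. There are 200 camera calls.

## Working session

There is one attempt and no reset: what is moved stays moved. The work goes in short steps, Python scripts to look and compute and a tool call to move; the robot and the scene stay as the last step left them, time stands still between calls to the robot, and variables do not carry over. Pictures are saved under pics/ and viewed, at most 10 in all, crops included, and the job is handed in when it is done.

Besides the shell and the picture viewer there is one more tool, called as name(argument=value, ...), one argument or row to a line, values as JSON. servo_tool: Moves the arm, as the interface text tells. Its arguments: {"type":"object","properties":{"targets":{"type":"array"},"gripper":{"type":"number"}},"required":["targets"]}

```bash
mkdir -p pics; cat > h.py <<'E'
import numpy as np, cv2
from rig import bot, viewer, ticket
def cap(n,f):
    c=viewer.capture(n); cv2.imwrite(f'pics/{f}.png',c['color'][:,:,::-1]); np.savez(f'pics/{f}.npz',**c); return c
def ld(f): return dict(np.load(f'pics/{f}.npz'))
def ray(c,u,v,z):
    d=c['R'].T@np.linalg.solve(c['camera_matrix'],[u,v,1.]); o=-c['R'].T@c['t']
    return o+d*(z-o[2])/d[2]
def proj(c,X):
    p=c['camera_matrix']@(c['R']@np.array(X)+c['t']); return p[:2]/p[2]
E
python3 - <<'E'
from h import *
for n in('top','scene'):
    c=cap(n,n+'0'); print(n,-c['R'].T@c['t'],c['R'][2],c['camera_matrix'][0])
print(bot.grip_point_offset,bot.read_state())
E
```

```text
top [0.45133306 0.04249867 1.44790327] [ 0.06593062 -0.00154943 -0.99782301] [422.12785271   0.         326.13609917]
scene [ 1.01588427 -0.58304657  0.75175574] [-0.4937915   0.59938859 -0.63000259] [408.74977637   0.         321.75863789]
0.0187 {'time_s': 0.1, 'joint_positions': array([-8.11605743e+01,  3.02750020e+01,  8.21500539e+01, -1.04149961e-03,
        6.76899145e+01, -1.02283130e+01]), 'qvel': array([-0.08596596, -0.15173997, -0.14638154,  0.02525125,  0.0464786 ,
        0.02733257]), 'tau': array([ 2.29302459e-04, -4.40986526e+01, -1.77150553e+01,  6.35325001e-02,
        5.33560140e-02, -3.69164241e-05]), 'position': array([ 0.20407563, -0.58996512,  0.19004935]), 'tcp_rot': array([[ 9.45130803e-01,  3.26691994e-01, -3.24964539e-04],
       [ 3.26691979e-01, -9.45128790e-01,  1.98019341e-03],
       [ 3.39779994e-04, -1.97770510e-03, -9.99997987e-01]]), 'force': array([0.15371318, 0.05148064, 0.04898593]), 'moment': array([-0.01334825, -0.02949446, -0.01526024]), 'grasp_force': 0.0, 'opening': 1.001581367097637}
```

View pics/top0.png

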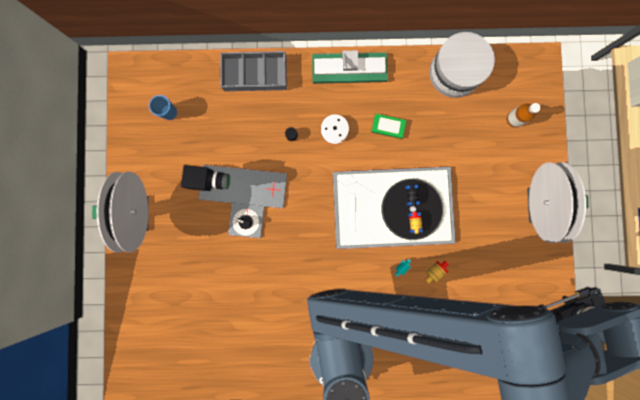

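View pics/scene0.png

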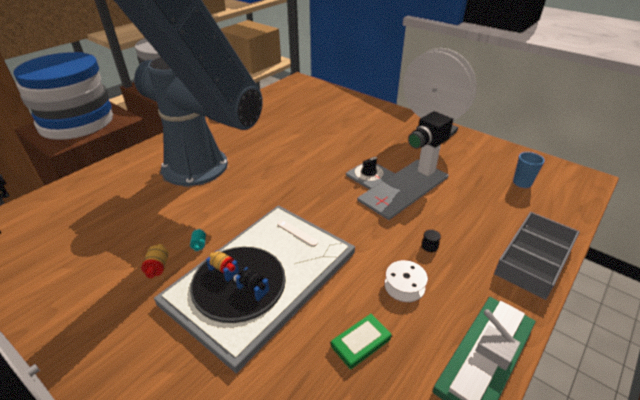

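The top view shows the stand with the lens at about (222,181), the red cross at (273,189) and the knob at (246,222). The turntable is at (412,208), with the brass roller in the lower cradle at (415,222). A larger brass decoy lies on the table at (437,272).

```bash
python3 - <<'E'
from h import *
c=ld('top0'); print(c['R'])
for n,u,v,z in [('cross',273,189,.012),('knob',246,222,.02),('lens',222,181,.16),('tt',412,208,.042),('roller',415,222,.072),('cb',190,178,.16)]: print(n,ray(c,u,v,z).round(3))
im=c['color'][:,:,::-1]
a=cv2.resize(im[160:245,175:295],None,fx=5,fy=5,interpolation=cv2.INTER_CUBIC)
b=cv2.resize(im[175:245,375:455],None,fx=5,fy=5,interpolation=cv2.INTER_CUBIC)
o=np.zeros((425+0,600,3),np.uint8);o[:]=a
p=np.zeros((600,800,3),np.uint8);p[:425,:600]=a
s=cv2.resize(im[175:245,385:445],(200,233),interpolation=cv2.INTER_CUBIC);p[:233,600:]=s
cv2.imwrite('pics/cr0.png',p[:430])
# line fits: red cross
h=cv2.cvtColor(im,cv2.COLOR_BGR2HSV)
m=((h[...,0]<8)|(h[...,0]>172))&(h[...,1]>110)&(h[...,2]>80)
nn,l,st,ce=cv2.connectedComponentsWithStats(m.astype(np.uint8))
for i in range(1,nn):
    if st[i,4]>4: print(st[i],ce[i].round(1))
E
```

```text
[[-2.18452352e-02 -9.99761358e-01  1.09026793e-04]
 [-9.97585053e-01  2.17904901e-02 -6.59487364e-02]
 [ 6.59306226e-02 -1.54942916e-03 -9.97823006e-01]]
cross [0.574 0.221 0.012]
knob [0.463 0.313 0.02 ]
lens [0.589 0.359 0.16 ]
tt [ 0.497 -0.245  0.042]
roller [ 0.451 -0.247  0.072]
cb [0.6   0.457 0.16 ]
[271 187   8   5  15] [274.  189.1]
[409 211  13   8  42] [414.7 215.2]
[436 261  13  12  65] [443.4 264.9]
```

View pics/cr0.png

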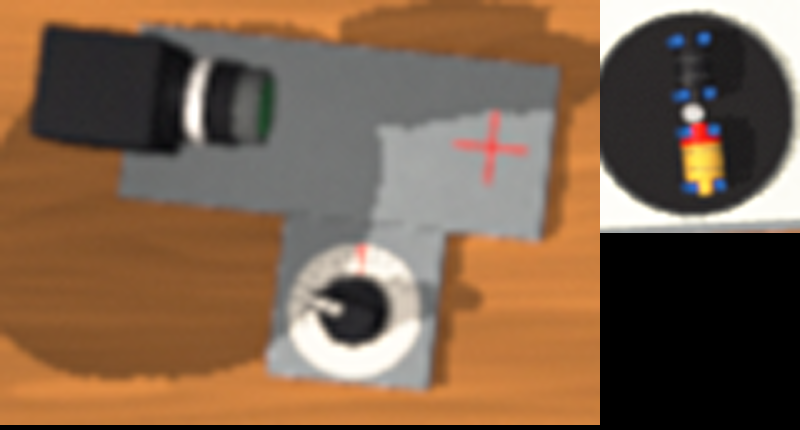

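The zoomed crop shows the knob pointer heading left and slightly up and the mark straight up, so the turn is clockwise by roughly 70°. The roller's red end faces +x (up in the image). Next I go above the knob.

```bash
cat >> h.py <<'E'
from scipy.spatial.transform import Rotation as Ro
def down(yaw):
    a=np.radians(yaw); x=np.array([np.cos(a),np.sin(a),0]); z=np.array([0,0,-1.]); return np.c_[x,np.cross(z,x),z]
def go(p,yaw,p0=None,R0=None):
    s=bot.read_state(); p0=s['position'] if p0 is None else np.array(p0); R0=s['tcp_rot'] if R0 is None else R0
    print('offset',(R0.T@(np.array(p)-p0)).round(4).tolist(),'dr',np.degrees(Ro.from_matrix(R0.T@down(yaw)).as_rotvec()).round(2).tolist())
E
python3 - <<'E'
from h import *
go([.5,-.15,.28],45); go([.45,.305,.23],69)
E
```

```text
offset [0.4235, -0.3193, -0.0892] dr [-0.11, -0.04, -25.93]
offset [0.5248, -0.7656, -0.0383] dr [-0.1, -0.07, -49.93]
```

servo_tool(
  targets=[
    {"offset": [0.424,-0.319,-0.089],"dr": [0,0,-26]},
    {"offset": [0.424,-0.319,-0.089],"dr": [0,0,-26]},
    {"offset": [0.424,-0.319,-0.089],"dr": [0,0,-26]},
    {"offset": [0.424,-0.319,-0.089],"dr": [0,0,-26]},
    {"offset": [0.424,-0.319,-0.089],"dr": [0,0,-26]},
    {"offset": [0.424,-0.319,-0.089],"dr": [0,0,-26]},
    {"offset": [0.424,-0.319,-0.089],"dr": [0,0,-26]},
    {"offset": [0.424,-0.319,-0.089],"dr": [0,0,-26]},
    {"offset": [0.424,-0.319,-0.089],"dr": [0,0,-26]},
    {"offset": [0.424,-0.319,-0.089],"dr": [0,0,-26]},
    {"offset": [0.424,-0.319,-0.089],"dr": [0,0,-26]},
    {"offset": [0.424,-0.319,-0.089],"dr": [0,0,-26]},
    {"offset": [0.525,-0.766,-0.038],"dr": [0,0,-50]},
    {"offset": [0.525,-0.766,-0.038],"dr": [0,0,-50]},
    {"offset": [0.525,-0.766,-0.038],"dr": [0,0,-50]},
    {"offset": [0.525,-0.766,-0.038],"dr": [0,0,-50]},
    {"offset": [0.525,-0.766,-0.038],"dr": [0,0,-50]},
    {"offset": [0.525,-0.766,-0.038],"dr": [0,0,-50]},
    {"offset": [0.525,-0.766,-0.038],"dr": [0,0,-50]},
    {"offset": [0.525,-0.766,-0.038],"dr": [0,0,-50]},
  ],
)

```text
time_s: 1.77
position: [0.4587, 0.1515, 0.2429]
tcp_rot: [[0.357, 0.934, -0.0], [0.934, -0.357, -0.0], [-0.0, -0.0, -1.0]]
force: [0.5, -0.5, -0.3]
opening: 1.003
grasp_force: 0.0
```

```bash
python3 - <<'E'
from h import *
go([.45,.305,.23],69)
E
```

```text
offset [0.1402, -0.063, 0.0129] dr [-0.02, 0.01, 0.06]
```

servo_tool(
  targets=[
    {"offset": [0.13,-0.06,0.012],"dr": [0,0,0]},
    {"offset": [0.13,-0.06,0.012],"dr": [0,0,0]},
    {"offset": [0.13,-0.06,0.012],"dr": [0,0,0]},
    {"offset": [0.13,-0.06,0.012],"dr": [0,0,0]},
    {"offset": [0.13,-0.06,0.012],"dr": [0,0,0]},
    {"offset": [0.13,-0.06,0.012],"dr": [0,0,0]},
    {"offset": [0.13,-0.06,0.012],"dr": [0,0,0]},
  ],
)

```text
time_s: 2.35
position: [0.4497, 0.2916, 0.2309]
tcp_rot: [[0.357, 0.934, -0.001], [0.934, -0.357, -0.001], [-0.001, -0.0, -1.0]]
force: [0.3, -0.5, 0.2]
opening: 1.0
grasp_force: 0.0
```

```bash
python3 - <<'E'
from h import *
c=cap('wrist','w1');cap('top','top1'); s=bot.read_state();print(s['position'],-c['R'].T@c['t'],c['R'][2])
print(proj(c,[.463,.313,.02]),proj(c,[.574,.221,.012]))
E
```

```text
[0.45013644 0.29105272 0.23120688] [0.48010423 0.36897802 0.42355088] [-0.10827311 -0.28381921 -0.95274529]
[322.70608146 146.57630369] [428.53401221 181.77318351]
```

View pics/w1.png

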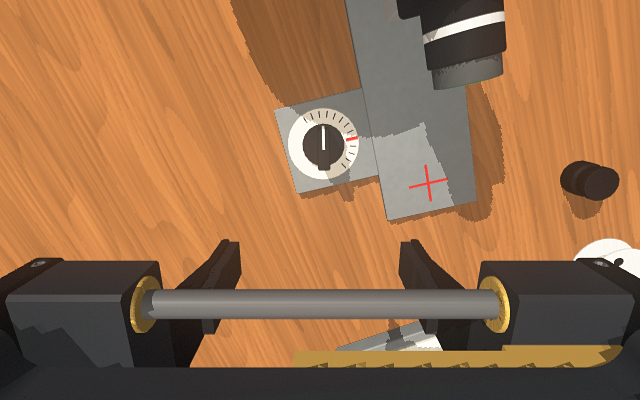

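The wrist view shows the dial centred near (323,145), with the pointer running from (323,126) to (323,150). The red mark is at (351,138) and the cross at (429,183).

```bash
cat >> h.py <<'E'
def red(c,box):
    x0,y0,x1,y1=box; h=cv2.cvtColor(c['color'],cv2.COLOR_RGB2HSV)[y0:y1,x0:x1]
    m=((h[...,0]<8)|(h[...,0]>170))&(h[...,1]>130)&(h[...,2]>70)
    v,u=np.nonzero(m); return np.c_[u+x0,v+y0]
E
python3 - <<'E'
from h import *
c=ld('w1')
p=red(c,(400,155,460,215)); P=np.array([ray(c,*q,.012)[:2] for q in p]); cr=(P.max(0)+P.min(0))/2; print('cross',P.mean(0),cr,len(p))
# cross arm directions: angle mod 90
d=P-P.mean(0); r=np.hypot(*d.T); a=np.arctan2(d[:,1],d[:,0])[r>.008]; print('cross yaw mod90',np.degrees(np.angle(np.exp(4j*a).mean()))/4)
m=red(c,(335,125,362,155)); M=ray(c,*m.mean(0),.013)
g=c['color'].astype(int); w=((g.min(2)>165)|((g[...,0]>180)&(g[...,1]>120)&(g[...,2]>110)));w[:,:270]=0;w[:,365:]=0;w[:100]=0;w[190:]=0
cs,_=cv2.findContours(w.astype(np.uint8),cv2.RETR_EXTERNAL,cv2.CHAIN_APPROX_NONE); k=max(cs,key=cv2.contourArea); e=cv2.fitEllipse(cv2.convexHull(k)); print('dial',e)
K=ray(c,*e[0],.013); print('knob',K,'mark',M, 'mark ang',np.degrees(np.arctan2(*(M-K)[[1,0]])))
# pointer on bar top
q=np.zeros(w.shape,bool); q[112:165,310:337]=1; pw=q&(g.min(2)>150)
n,l,st,ce=cv2.connectedComponentsWithStats(pw.astype(np.uint8)); print(st[1:],ce[1:])
for z in(.059,.06):
  A,B=ray(c,323,126,z),ray(c,323,150,z); print('ptr',A,B,np.degrees(np.arctan2(*(A-B)[[1,0]])))
X=P.mean(0); v=K[:2]-X; th=np.degrees(np.arctan2(v[1],v[0])-np.arctan2(.12,.08)); print('dist',np.hypot(*v),'stand yaw',th)
E
```

```text
cross [0.57266286 0.22011176] [0.57281147 0.22013716] 186
cross yaw mod90 -7.174738786127696
dial ((311.5811462402344, 140.78343200683594), (76.90853881835938, 95.29905700683594), 109.15633392333984)
knob [0.45237899 0.32361509 0.013     ] mark [0.49959294 0.30887035 0.013     ] mark ang -17.343386879197308
[[310 112  27  16 314]
 [322 126   3  24  69]
 [310 162   5   3   8]
 [332 162   5   3   9]] [[323.0955414  118.59872611]
 [322.95652174 137.95652174]
 [311.375      163.5       ]
 [334.55555556 163.44444444]]
ptr [0.47281579 0.33907659 0.059     ] [0.46361935 0.31475948 0.059     ] 69.28398931841816
ptr [0.47283579 0.33915861 0.06      ] [0.46366457 0.3149082  0.06      ] 69.28398931841825
dist 0.15868569180838432 stand yaw 82.97833096334473
```

```bash
python3 - <<'E'
from h import *
go([.4636,.3145,.0263],69.3);print(bot.read_state()['qvel'].max())
E
```

```text
offset [0.0269, 0.0042, 0.2049] dr [-0.01, 0.04, -0.33]
0.1718442680607045
```

servo_tool(
  targets=[
    {"offset": [0.027,0.004,0.03],"dr": [0,0,-0.3]},
    {"offset": [0.027,0.004,0.06],"dr": [0,0,-0.3]},
    {"offset": [0.027,0.004,0.09],"dr": [0,0,-0.3]},
    {"offset": [0.027,0.004,0.12],"dr": [0,0,-0.3]},
    {"offset": [0.027,0.004,0.145],"dr": [0,0,-0.3]},
    {"offset": [0.027,0.004,0.165],"dr": [0,0,-0.3]},
    {"offset": [0.027,0.004,0.182],"dr": [0,0,-0.3]},
    {"offset": [0.027,0.004,0.194],"dr": [0,0,-0.3]},
    {"offset": [0.027,0.004,0.202],"dr": [0,0,-0.3]},
    {"offset": [0.027,0.004,0.204],"dr": [0,0,-0.3]},
    {"offset": [0.027,0.004,0.204],"dr": [0,0,-0.3]},
    {"offset": [0.027,0.004,0.204],"dr": [0,0,-0.3]},
  ],
)

```text
time_s: 3.45
position: [0.4642, 0.316, 0.0279]
tcp_rot: [[0.353, 0.936, 0.001], [0.936, -0.353, 0.001], [0.001, 0.001, -1.0]]
force: [0.0, 0.4, 0.3]
opening: 1.003
grasp_force: 0.0
```

servo_tool(
  targets=[
    {"offset": [0,0,0],"dr": [0,0,0]},
    {"offset": [0,0,0],"dr": [0,0,0]},
    {"offset": [0,0,0],"dr": [0,0,0]},
    {"offset": [0,0,0],"dr": [0,0,0]},
    {"offset": [0,0,0],"dr": [0,0,0]},
    {"offset": [0,0,0],"dr": [0,0,0]},
    {"offset": [0,0,0],"dr": [0,0,0]},
    {"offset": [0,0,0],"dr": [0,0,0]},
    {"offset": [0,0,0],"dr": [0,0,0]},
  ],
  gripper=1,
)

```text
time_s: 4.2
position: [0.4633, 0.3162, 0.0272]
tcp_rot: [[0.352, 0.936, -0.0], [0.936, -0.352, -0.0], [-0.0, -0.0, -1.0]]
force: [0.4, 0.0, -0.1]
opening: 0.403
grasp_force: 0.0
```

```bash
python3 - <<'E'
from h import *
s=bot.read_state();print(s['position'],s['force'],s['moment'],s['opening'],s['grasp_force'],s['joint_positions'])
go([.4636,.3145,.0263],-8.8)
E
```

```text
[0.46334957 0.31623529 0.02716497] [ 0.4253048   0.03439226 -0.07876911] [-0.0100414  -0.09007259 -0.01245531] 0.40316015339884986 0.0 [2.29007620e+01 3.90724706e+01 9.86154550e+01 9.11392382e-04
 4.23180830e+01 4.35305697e+01]
offset [-0.0015, 0.0008, 0.0009] dr [-0.0, 0.01, 78.17]
```

servo_tool(
  targets=[
    {"offset": [-0.001,0,0],"dr": [0,0,0]},
    {"offset": [-0.001,0,0],"dr": [0,0,0]},
    {"offset": [-0.001,0,0],"dr": [0,0,0]},
    {"offset": [-0.001,0,0],"dr": [0,0,0]},
    {"offset": [-0.001,0,0],"dr": [0,0,0]},
    {"offset": [-0.001,0,0],"dr": [0,0,0]},
    {"offset": [-0.001,0,0],"dr": [0,0,0]},
  ],
)

```text
time_s: 4.78
position: [0.4635, 0.3155, 0.0278]
tcp_rot: [[0.352, 0.936, 0.001], [0.936, -0.352, 0.001], [0.001, 0.001, -1.0]]
force: [-0.5, -0.2, 5.1]
opening: 0.009
grasp_force: 2.8
```

```bash
python3 - <<'E'
from h import *
s=bot.read_state();print(s['position'],s['force'],s['moment'],s['opening'],s['grasp_force'])
go([.4636,.3145,.0263],-8.8)
E
```

```text
[0.46350845 0.31553797 0.02778735] [-0.51267273 -0.15850038  5.12718942] [-0.02239142  0.01813352  0.06864744] 0.00865891737481978 2.7659955850685947
offset [-0.0009, 0.0005, 0.0015] dr [0.01, -0.08, 78.17]
```

```bash
python3 - <<'E'
from h import *
s=bot.read_state();print(s['opening'],s['grasp_force'],s['force'])
w=cap('wrist','w2')['color'][60:340,120:520];sc=cap('scene','s2')['color'][120:240,310:470]
o=np.zeros((280,400+373,3),np.uint8);o[:,:400]=w;o[:,400:]=cv2.resize(sc,(373,280));cv2.imwrite('pics/c2.png',o[:,:,::-1])
E
```

```text
0.00865891737481978 2.7659955850685947 [-0.51267273 -0.15850038  5.12718942]
```

View pics/c2.png

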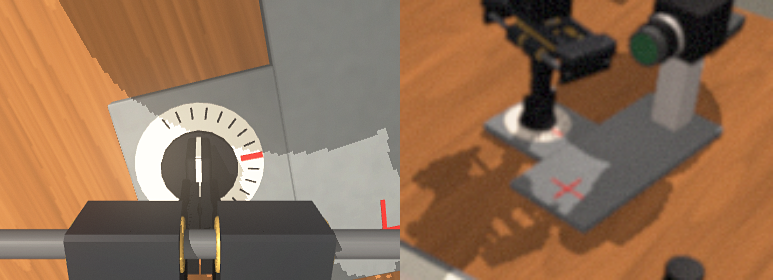

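The wrist crop shows the fingers on both sides of the bar, with the pointer between them. The grip is perhaps still building up, so I wait.

servo_tool(
  targets=[
    {"offset": [0,0,0],"dr": [0,0,0]},
    {"offset": [0,0,0],"dr": [0,0,0]},
    {"offset": [0,0,0],"dr": [0,0,0]},
    {"offset": [0,0,0],"dr": [0,0,0]},
  ],
)

```text
time_s: 5.22
position: [0.4635, 0.3155, 0.0278]
tcp_rot: [[0.352, 0.936, 0.001], [0.936, -0.352, 0.001], [0.001, 0.001, -1.0]]
force: [-0.1, 0.1, 6.1]
opening: 0.009
grasp_force: 2.8
```

```bash
python3 - <<'E'
from h import *
c=ld('w2'); s=bot.read_state();print({k:s[k] for k in('position','force','moment','opening','grasp_force')})
R=s['tcp_rot'];p=s['position']
for z in(0,-.0187,-.05):
  for y in (-.0085,0,.0085): print(z,y,proj(c,p+R@[0,y,z])-[120,60])
print(proj(c,[.4636,.3145,.059])-[120,60], proj(c,[.4636,.3145,.059]+.02*down(69.3)[:,0])-[120,60])
E
```

```text
{'position': array([0.46352008, 0.31554824, 0.0277951 ]), 'force': array([-0.08701293,  0.13152366,  6.08560208]), 'moment': array([-0.05066893,  0.09669784, -0.00214184]), 'opening': 0.008927413800874324, 'grasp_force': 2.778054513173629}
0 -0.0085 [184.76431957 173.9542878 ]
0 0 [198.16230819 173.95710556]
0 0.0085 [211.55949545 173.95992314]
-0.0187 -0.0085 [183.4110893  186.74385038]
-0.0187 0 [198.05939977 186.74651289]
-0.0187 0.0085 [212.70675233 186.74917523]
-0.05 -0.0085 [180.47625725 214.48134567]
-0.05 0 [197.83621805 214.48342619]
-0.05 0.0085 [215.19483347 214.48550655]
[198.84479908 198.2504482 ] [198.88707354 164.01975538]
```

```bash
python3 - <<'E'
from h import *
w=ld('w2')['color'][150:340,230:410]
w=np.clip(w.astype(float)*1.8,0,255).astype(np.uint8)
cv2.imwrite('pics/c3.png',cv2.resize(w,None,fx=3.1,fy=3.1,interpolation=cv2.INTER_CUBIC)[:,:,::-1])
E
```

```text
(no output)
```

View pics/c3.png

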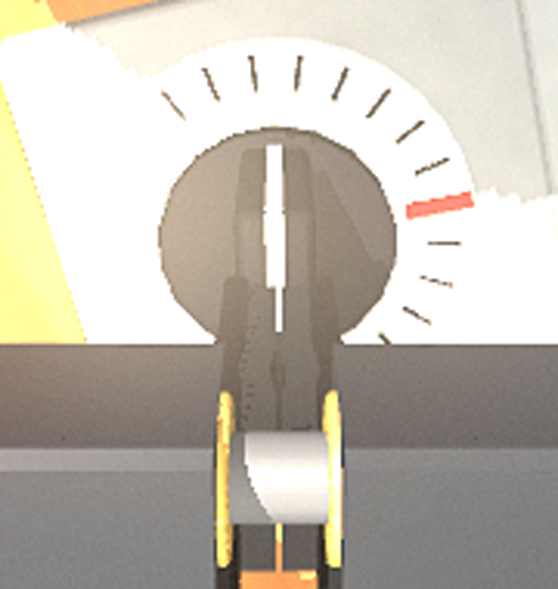

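```bash
python3 - <<'E'
from h import *
c=ld('w2'); f=lambda x,y:(x/3.1+230,y/3.1+150)
# disc left/right/top tangents; dial points
L,Rr,T=ray(c,*f(159,240),.019),ray(c,*f(397,240),.019),ray(c,*f(278,127),.019)
print('disc',(L+Rr)/2,np.hypot(*(L-Rr)[:2]),T, 'ctr from T',T[:2]-.026*down(69.3)[:2,0])
print('mark w2',ray(c,*f(440,205),.013))
for n in('w2','w1'):
  k=ld(n); print(n,proj(k,[.4636,.3145,.019]),proj(k,[.4636,.3145,.059]),-k['R'].T@k['t'])
print('pointer ends w2 z59',ray(c,*f(275,145),.059),ray(c,*f(275,285),.059))
print('pointer ends w2 z19',ray(c,*f(275,145),.02),ray(c,*f(275,285),.02))
w1=ld('w1'); print('disc w1 left/right', ray(w1,302.5,146,.019),ray(w1,344.5,146,.019))
def tri(us):
  A=[];b=[]
  for k,u in us:
    d=k['R'].T@np.linalg.solve(k['camera_matrix'],[*u,1]);d/=np.linalg.norm(d);Pm=np.eye(3)-np.outer(d,d);A.append(Pm);b.append(Pm@(-k['R'].T@k['t']))
  return np.linalg.lstsq(np.vstack(A),np.hstack(b),rcond=None)[0]
print('tri tip',tri([(w1,(323,126)),(c,f(275,145))]))
print('tri mark',tri([(w1,red(w1,(335,125,362,155)).mean(0)),(c,f(440,205))]))
E
```

```text
disc [0.46475544 0.31603854 0.019     ] 0.05060243621976384 [0.47352638 0.3393958  0.019     ] ctr from T [0.46433603 0.31507425]
mark w2 [0.49961003 0.3090249  0.013     ]
w2 [318.86657296 230.01762605] [318.84479908 258.2504482 ] [0.4931373  0.39276713 0.22065905]
w1 [322.72300246 145.13289847] [323.06652376 150.22511315] [0.48010423 0.36897802 0.42355088]
pointer ends w2 z59 [0.47586408 0.34726215 0.059     ] [0.46695194 0.3236061  0.059     ]
pointer ends w2 z19 [0.47169694 0.33628415 0.02      ] [0.46063476 0.30692111 0.02      ]
disc w1 left/right [0.44009492 0.32234602 0.019     ] [0.48813476 0.30399828 0.019     ]
tri tip [0.47179757 0.33588347 0.01891549]
tri mark [0.49962523 0.30878168 0.01239611]
```

The pointer wraps down the bar's end face, so its tip is at z≈0.02 and the yaw is still about 69.4°. The image does not settle whether the bar is gripped, so I try a 20° turn and check whether the knob follows.

servo_tool(
  targets=[
    {"offset": [0,0,0],"dr": [0,0,5]},
    {"offset": [0,0,0],"dr": [0,0,10]},
    {"offset": [0,0,0],"dr": [0,0,15]},
    {"offset": [0,0,0],"dr": [0,0,20]},
    {"offset": [0,0,0],"dr": [0,0,20]},
    {"offset": [0,0,0],"dr": [0,0,20]},
  ],
)

```text
time_s: 5.72
position: [0.4637, 0.3156, 0.0278]
tcp_rot: [[0.651, 0.759, 0.002], [0.759, -0.651, 0.001], [0.001, 0.001, -1.0]]
force: [-0.4, -0.3, 4.2]
opening: 0.006
grasp_force: 2.6
```

```bash
python3 - <<'E'
from h import *
s=bot.read_state();print({k:s[k].round(3) if hasattr(s[k],'round') else s[k] for k in('position','force','moment','opening','grasp_force')})
c=cap('wrist','w3');w=c['color'][120:330,190:450]
w=np.clip(w.astype(float)*1.8,0,255).astype(np.uint8)
cv2.imwrite('pics/c4.png',cv2.resize(w,None,fx=2.8,fy=2.8,interpolation=cv2.INTER_CUBIC)[:,:,::-1])
E
```

```text
{'position': array([0.464, 0.316, 0.028]), 'force': array([-0.404, -0.287,  4.156]), 'moment': array([-0.085, -0.063, -0.033]), 'opening': 0.005939478561669137, 'grasp_force': 2.630339799943613}
```

View pics/c4.png

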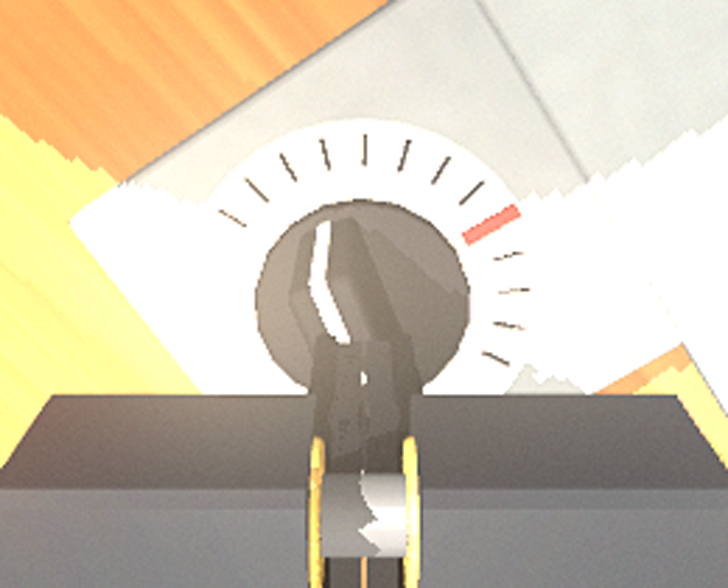

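The knob did not follow. The fingers are shut on top of the bar, whose top edge shows at the pointer's bend (320,285) in the zoom. I measure how tall the bar really is.

```bash
python3 - <<'E'
from h import *
c=ld('w3'); f=lambda x,y:(x/2.8+190,y/2.8+120)
b=ray(c,*f(322,222),.019); print('bottom',b)
K=np.array([.4642,.3152]); d=(b[:2]-K);print(np.hypot(*d),np.degrees(np.arctan2(d[1],d[0])))
for z in(.019,.025,.03,.04,.05,.059): print(z,(np.array(proj(c,[*b[:2],z]))-[190,120])*2.8, 'K',(np.array(proj(c,[*K,z]))-[190,120])*2.8)
s=bot.read_state();print('tcp',(np.array(proj(c,s['position']))-[190,120])*2.8)
for z in (.03,.06): print('tip as seen at z',ray(c,*f(365,335),z))
print(np.array(-c['R'].T@c['t'])-s['position'])
E
```

```text
bottom [0.47092065 0.33658577 0.019     ]
0.022416924045976137 72.55425839417927
0.019 [322. 222.] K [360.56953927 305.51032487]
0.025 [320.90535761 229.94025654] K [360.55016206 315.4760038 ]
0.03 [319.94544996 236.90318158] K [360.53319528 324.20200461]
0.04 [317.88189013 251.87171796] K [360.49680097 342.91956092]
0.05 [315.60149708 268.41310711] K [360.45670899 363.53882447]
0.059 [313.33410225 284.86021051] K [360.41697664 383.97313454]
tcp [357.96740168 320.46259571]
tip as seen at z [0.46324509 0.31254361 0.03      ]
tip as seen at z [0.47190398 0.32283399 0.06      ]
[0.05456134 0.06241339 0.19292865]
```

```bash
python3 - <<'E'
from h import *
c=ld('w1'); p=np.array([.45014,.29105,.2312]); R=down(69)
for z in(0,-.0187,-.032):
  for y in(-.0435,.0435):
    print(z,y,[proj(c,p+R@[x,y,z]).round(0).tolist() for x in(-.0095,.0095)])
E
```

```text
0 -0.0435 [[251.0, 248.0], [250.0, 221.0]]
0 0.0435 [[387.0, 248.0], [389.0, 221.0]]
-0.0187 -0.0435 [[245.0, 262.0], [243.0, 232.0]]
-0.0187 0.0435 [[393.0, 262.0], [395.0, 233.0]]
-0.032 -0.0435 [[240.0, 274.0], [237.0, 242.0]]
-0.032 0.0435 [[398.0, 274.0], [401.0, 242.0]]
```

servo_tool(
  targets=[
    {"offset": [0,0,-0.02],"dr": [0,0,0]},
    {"offset": [0,0,-0.05],"dr": [0,0,-7]},
    {"offset": [0,0,-0.08],"dr": [0,0,-14]},
    {"offset": [0,0,-0.1],"dr": [0,0,-20]},
    {"offset": [0,0,-0.1],"dr": [0,0,-20]},
    {"offset": [0,0,-0.1],"dr": [0,0,-20]},
  ],
)

```text
time_s: 6.27
position: [0.4636, 0.3155, 0.1281]
tcp_rot: [[0.354, 0.935, 0.002], [0.935, -0.354, 0.001], [0.002, 0.002, -1.0]]
force: [0.2, -0.1, -1.0]
opening: 0.006
grasp_force: 0.0
```

```bash
python3 - <<'E'
from h import *
c=cap('wrist','w4'); s=bot.read_state(); print(s['position'],s['opening'],s['grasp_force'],s['force'])
w=np.clip(c['color'].astype(float)*1.6,0,255).astype(np.uint8)[60:360,120:520]
cv2.imwrite('pics/c5.png',cv2.resize(w,None,fx=2,fy=2)[:,:,::-1])
print(proj(c,s['position']),[(np.array(proj(c,s['position']+s['tcp_rot']@[.0095,0,z]))-[120,60])*2 for z in(0,-.0187,-.032)])
E
```

```text
[0.46258157 0.31506902 0.12688852] 0.006255423204731665 0.0 [-1.02927259  0.03038067  0.03265333]
[316.88936757 234.40812335] [array([393.72677495, 320.96264233]), array([393.41696225, 344.07691691]), array([393.1585869, 363.3535924])]
```

View pics/c5.png

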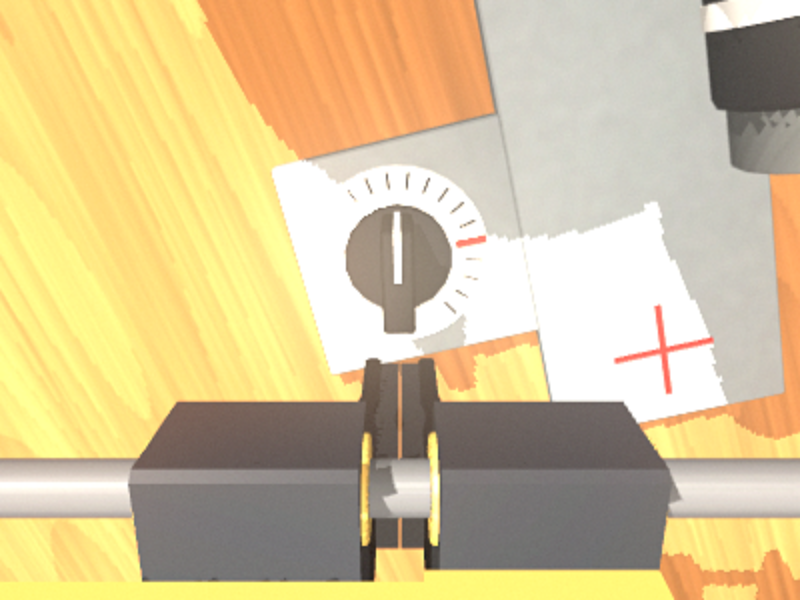

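The fingertips (row 360 in the zoom) are about 31 mm short of the reported TCP. The contact at z = 0.059 says the same, since the reported z there was 0.0278. So real tip z = reported z + 0.031. I open, descend to reported z ≈ -0.004 and grip again.

servo_tool(
  targets=[
    {"offset": [0,0,0],"dr": [0,0,0]},
    {"offset": [0,0,0],"dr": [0,0,0]},
    {"offset": [0,0,0],"dr": [0,0,0]},
    {"offset": [0,0,0],"dr": [0,0,0]},
    {"offset": [0,0,0],"dr": [0,0,0]},
    {"offset": [0,0,0.01],"dr": [0,0,0]},
    {"offset": [0,0,0.02],"dr": [0,0,0]},
    {"offset": [0,0,0.03],"dr": [0,0,0]},
  ],
  gripper=-0.2,
)

```text
time_s: 6.98
position: [0.4627, 0.3151, 0.096]
tcp_rot: [[0.352, 0.936, -0.001], [0.936, -0.352, -0.0], [-0.0, -0.0, -1.0]]
force: [-0.8, 0.0, 0.7]
opening: 0.523
grasp_force: 0.0
```

servo_tool(
  targets=[
    {"offset": [0,0,0.02],"dr": [0,0,0]},
    {"offset": [0,0,0.04],"dr": [0,0,0]},
    {"offset": [0,0,0.06],"dr": [0,0,0]},
    {"offset": [0,0,0.075],"dr": [0,0,0]},
    {"offset": [0,0,0.087],"dr": [0,0,0]},
    {"offset": [0,0,0.095],"dr": [0,0,0]},
    {"offset": [0,0,0.1],"dr": [0,0,0]},
    {"offset": [0,0,0.1],"dr": [0,0,0]},
    {"offset": [0,0,0.1],"dr": [0,0,0]},
  ],
)

```text
time_s: 7.73
position: [0.4633, 0.3154, -0.0027]
tcp_rot: [[0.352, 0.936, 0.0], [0.936, -0.352, 0.0], [0.0, 0.0, -1.0]]
force: [0.1, 0.3, 1.7]
opening: 0.6
grasp_force: 0.0
```

servo_tool(
  targets=[
    {"offset": [0,0,0],"dr": [0,0,0]},
    {"offset": [0,0,0],"dr": [0,0,0]},
    {"offset": [0,0,0],"dr": [0,0,0]},
    {"offset": [0,0,0],"dr": [0,0,0]},
    {"offset": [0,0,0],"dr": [0,0,0]},
    {"offset": [0,0,0],"dr": [0,0,0]},
    {"offset": [0,0,0],"dr": [0,0,0]},
    {"offset": [0,0,0],"dr": [0,0,0]},
    {"offset": [0,0,0],"dr": [0,0,0]},
    {"offset": [0,0,0],"dr": [0,0,0]},
  ],
  gripper=1,
)

```text
time_s: 8.57
position: [0.4631, 0.3153, -0.0027]
tcp_rot: [[0.352, 0.936, 0.0], [0.936, -0.352, 0.0], [0.0, 0.0, -1.0]]
force: [-0.6, 0.3, 1.9]
opening: 0.159
grasp_force: 30.0
```

servo_tool(
  targets=[
    {"offset": [0,0,0],"dr": [0,0,3]},
    {"offset": [0,0,0],"dr": [0,0,8]},
    {"offset": [0,0,0],"dr": [0,0,13]},
    {"offset": [0,0,0],"dr": [0,0,18]},
    {"offset": [0,0,0],"dr": [0,0,23]},
    {"offset": [0,0,0],"dr": [0,0,28]},
    {"offset": [0,0,0],"dr": [0,0,33]},
    {"offset": [0,0,0],"dr": [0,0,38]},
    {"offset": [0,0,0],"dr": [0,0,43]},
    {"offset": [0,0,0],"dr": [0,0,48]},
    {"offset": [0,0,0],"dr": [0,0,53]},
    {"offset": [0,0,0],"dr": [0,0,58]},
    {"offset": [0,0,0],"dr": [0,0,63]},
    {"offset": [0,0,0],"dr": [0,0,68]},
    {"offset": [0,0,0],"dr": [0,0,73]},
    {"offset": [0,0,0],"dr": [0,0,76]},
    {"offset": [0,0,0],"dr": [0,0,78]},
    {"offset": [0,0,0],"dr": [0,0,78.2]},
    {"offset": [0,0,0],"dr": [0,0,78.2]},
    {"offset": [0,0,0],"dr": [0,0,78.2]},
  ],
)

```text
time_s: 10.23
position: [0.463, 0.3154, -0.0027]
tcp_rot: [[0.988, -0.153, -0.0], [-0.153, -0.988, 0.0], [-0.0, -0.0, -1.0]]
force: [-0.9, 0.8, 2.9]
opening: 0.155
grasp_force: 30.0
```

```bash
python3 - <<'E'
from h import *
c=cap('wrist','w5'); s=bot.read_state(); print(s['position'],s['opening'],s['grasp_force'],s['force'],np.degrees(np.arctan2(s['tcp_rot'][1,0],s['tcp_rot'][0,0])))
w=np.clip(c['color'].astype(float)*1.6,0,255).astype(np.uint8)[100:300,200:440]
cv2.imwrite('pics/c6.png',cv2.resize(w,None,fx=2.5,fy=2.5)[:,:,::-1])
E
```

```text
[ 0.46302231  0.31543963 -0.00267939] 0.15874705998225427 29.999925568699837 [-1.55245644 -0.00330779  1.57229251] -8.810948685818788
```

View pics/c6.png

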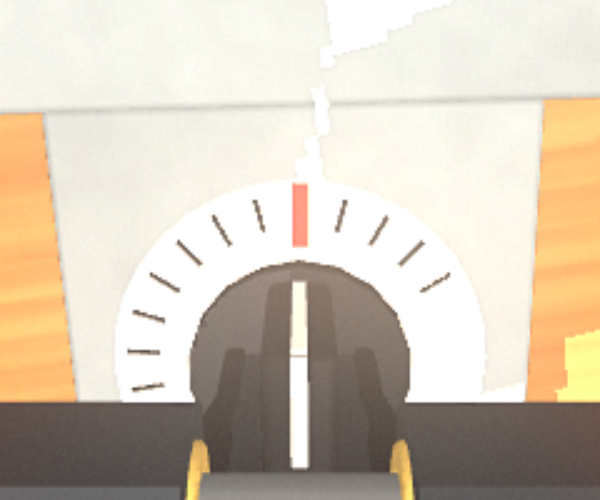

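The pointer lines up with the red mark: pointer at (299,283) and mark at (299,215) in the zoom. I release, rise and go to the roller.

servo_tool(
  targets=[
    {"offset": [0,0,0],"dr": [0,0,0]},
    {"offset": [0,0,0],"dr": [0,0,0]},
    {"offset": [0,0,0],"dr": [0,0,0]},
    {"offset": [0,0,0],"dr": [0,0,0]},
    {"offset": [0,0,0],"dr": [0,0,0]},
    {"offset": [0,0,-0.01],"dr": [0,0,0]},
    {"offset": [0,0,-0.03],"dr": [0,0,0]},
    {"offset": [0,0,-0.06],"dr": [0,0,0]},
    {"offset": [0,0,-0.1],"dr": [0,0,0]},
    {"offset": [0,0,-0.14],"dr": [0,0,0]},
    {"offset": [0,0,-0.18],"dr": [0,0,0]},
    {"offset": [0,0,-0.22],"dr": [0,0,0]},
    {"offset": [0,0,-0.22],"dr": [0,0,0]},
  ],
  gripper=-0.1,
)

```text
time_s: 11.37
position: [0.4682, 0.3177, 0.2267]
tcp_rot: [[0.988, -0.153, 0.017], [-0.153, -0.988, 0.007], [0.016, -0.01, -1.0]]
force: [1.1, -0.5, 0.4]
opening: 0.552
grasp_force: 0.0
```

```bash
python3 - <<'E'
from h import *
print(bot.read_state()['position'])
go([.42,-.247,.22],0)
c=cap('top','top2');h=cv2.cvtColor(c['color'],cv2.COLOR_RGB2HSV)
k=c['color'][215:224,245:250]
r=h[205:240,400:432]; m=(r[...,0]>15)&(r[...,0]<32)&(r[...,1]>120)&(r[...,2]>120); v,u=np.nonzero(m); print(len(u),u.mean()+400,v.mean()+205)
p=red(c,(400,205,430,225));print(p.mean(0)); A=ray(c,*p.mean(0),.085);B=ray(c,u.mean()+400,v.mean()+205,.085);print(A,B)
E
```

```text
[0.46819109 0.31767883 0.22669159]
offset [0.0388, 0.5654, 0.0018] dr [-0.48, -0.94, -8.81]
120 416.03333333333336 224.71666666666667
[414.97674419 215.3255814 ]
[ 0.47211733 -0.24476553  0.085     ] [ 0.44183504 -0.24708862  0.085     ]
```

servo_tool(
  targets=[
    {"offset": [0.04,0.565,0],"dr": [0,0,-12.8]},
    {"offset": [0.04,0.565,0],"dr": [0,0,-12.8]},
    {"offset": [0.04,0.565,0],"dr": [0,0,-12.8]},
    {"offset": [0.04,0.565,0],"dr": [0,0,-12.8]},
    {"offset": [0.04,0.565,0],"dr": [0,0,-12.8]},
    {"offset": [0.04,0.565,0],"dr": [0,0,-12.8]},
    {"offset": [0.04,0.565,0],"dr": [0,0,-12.8]},
    {"offset": [0.04,0.565,0],"dr": [0,0,-12.8]},
    {"offset": [0.04,0.565,0],"dr": [0,0,-12.8]},
    {"offset": [0.04,0.565,0],"dr": [0,0,-12.8]},
    {"offset": [0.04,0.565,0],"dr": [0,0,-12.8]},
    {"offset": [0.04,0.565,0],"dr": [0,0,-12.8]},
    {"offset": [0.04,0.565,0],"dr": [0,0,-12.8]},
    {"offset": [0.04,0.565,0],"dr": [0,0,-12.8]},
    {"offset": [0.04,0.565,0],"dr": [0,0,-12.8]},
    {"offset": [0.04,0.565,0],"dr": [0,0,-12.8]},
    {"offset": [0.04,0.565,0],"dr": [0,0,-12.8]},
    {"offset": [0.04,0.565,0],"dr": [0,0,-12.8]},
  ],
  gripper=-1,
)

```text
time_s: 12.92
position: [0.4152, -0.2473, 0.2167]
tcp_rot: [[0.998, 0.07, -0.002], [0.07, -0.998, 0.002], [-0.001, -0.002, -1.0]]
force: [-0.9, 0.4, 0.5]
opening: 1.001
grasp_force: 0.0
```

```bash
python3 - <<'E'
from h import *
c=cap('wrist','w6'); s=bot.read_state(); print(s['position'],s['opening'],np.degrees(np.arctan2(s['tcp_rot'][1,0],s['tcp_rot'][0,0])))
h=cv2.cvtColor(c['color'],cv2.COLOR_RGB2HSV)
m=(h[...,0]>14)&(h[...,0]<34)&(h[...,1]>110)&(h[...,2]>90)
mr=((h[...,0]<8)|(h[...,0]>170))&(h[...,1]>130)&(h[...,2]>70)
mb=(h[...,0]>100)&(h[...,0]<125)&(h[...,1]>120)&(h[...,2]>60)
for n,k in(('brass',m),('red',mr),('blue',mb)):
  N,l,st,ce=cv2.connectedComponentsWithStats(k.astype(np.uint8))
  for i in range(1,N):
    if st[i,4]>40 : print(n,st[i],ce[i].round(1),ray(c,*ce[i],.077)[:2].round(4))
cv2.imwrite('pics/c7.png',c['color'][:,:,::-1])
print(proj(c,[.453,-.247,.072]))
E
```

```text
[ 0.41543502 -0.24730499  0.21687453] 1.0018063524083436 4.069464491001475
brass [ 307  136   35   46 1193] [323.9 155.8] [ 0.4424 -0.2507]
brass [ 338  250   54   39 1112] [363.7 274.6] [ 0.3098 -0.3061]
brass [130 280  14  53 260] [134.6 308.9] [ 0.2447 -0.0407]
brass [496 284  14  49 228] [504.9 310.7] [ 0.2739 -0.478 ]
red [306 113  37  24 569] [323.8 127. ] [ 0.4709 -0.2484]
red [371 245  29  37 619] [386.9 260.9] [ 0.3291 -0.3302]
blue [306  14  11  12 113] [310.9  19.3] [ 0.5648 -0.2297]
blue [333  14  11  12 110] [338.1  19. ] [ 0.5668 -0.2541]
blue [307  78  10  10  97] [311.5  82.5] [ 0.5113 -0.2336]
blue [332  78  11  10 106] [337.   82.5] [ 0.5131 -0.2578]
blue [307 116  10  10  85] [311.7 120.7] [ 0.4762 -0.2361]
blue [332 116  10  10  91] [336.5 120.6] [ 0.4779 -0.2604]
blue [308 170   9   8  58] [311.6 173.8] [ 0.4229 -0.2394]
blue [333 171   8   8  55] [336.3 174. ] [ 0.4245 -0.2648]
[321.07087844 144.39305492]
```

View pics/c7.png

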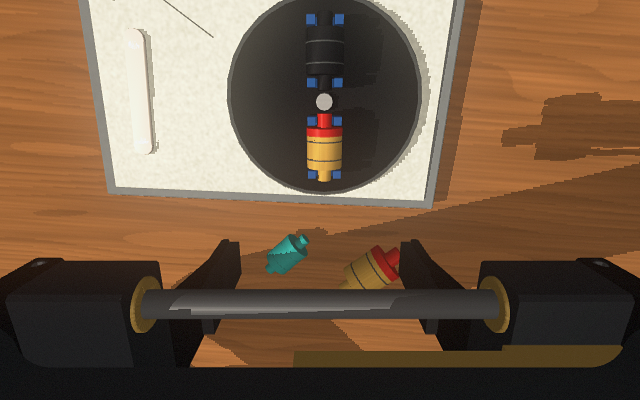

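The wrist view shows the brass roller in the near cradle (body about (324,150), red end up) and the black one behind it. The fork tops put the cradle middle at (0.4504, -0.2502) with yaw 4.1°. I descend and grip.

servo_tool(
  targets=[
    {"offset": [0.0347,0.0053,0.02],"dr": [0,0,0]},
    {"offset": [0.0347,0.0053,0.05],"dr": [0,0,0]},
    {"offset": [0.0347,0.0053,0.08],"dr": [0,0,0]},
    {"offset": [0.0347,0.0053,0.11],"dr": [0,0,0]},
    {"offset": [0.0347,0.0053,0.135],"dr": [0,0,0]},
    {"offset": [0.0347,0.0053,0.155],"dr": [0,0,0]},
    {"offset": [0.0347,0.0053,0.172],"dr": [0,0,0]},
    {"offset": [0.0347,0.0053,0.185],"dr": [0,0,0]},
    {"offset": [0.0347,0.0053,0.193],"dr": [0,0,0]},
    {"offset": [0.0347,0.0053,0.195],"dr": [0,0,0]},
    {"offset": [0.0347,0.0053,0.195],"dr": [0,0,0]},
    {"offset": [0.0347,0.0053,0.195],"dr": [0,0,0]},
  ],
)

```text
time_s: 13.97
position: [0.4514, -0.252, 0.0229]
tcp_rot: [[0.998, 0.07, 0.001], [0.07, -0.998, -0.001], [0.001, 0.001, -1.0]]
force: [0.1, 0.2, -0.0]
opening: 1.0
grasp_force: 0.0
```

```bash
python3 - <<'E'
from h import *
c=cap('wrist','w7'); s=bot.read_state(); print(s['position'],s['force'])
h=cv2.cvtColor(c['color'],cv2.COLOR_RGB2HSV)
mb=(h[...,0]>100)&(h[...,0]<125)&(h[...,1]>120)&(h[...,2]>60)
mr=((h[...,0]<8)|(h[...,0]>170))&(h[...,1]>130)&(h[...,2]>70)
for n,k,z in(('red',mr,.085),('blue',mb,.077)):
  N,l,st,ce=cv2.connectedComponentsWithStats(k.astype(np.uint8))
  for i in range(1,N):
    if st[i,4]>60 : print(n,st[i],ce[i].round(1),ray(c,*ce[i],z)[:2].round(4))
go([.4504,-.2502,.022],4.1)
E
```

```text
[ 0.45147726 -0.25224952  0.02310421] [0.75843632 0.26320331 0.50598419]
red [ 276  208   76   65 3218] [313.3 244.8] [ 0.4739 -0.2486]
blue [266   0  24  28 559] [277.3  12.4] [ 0.5641 -0.2292]
blue [330   0  28  28 642] [343.8  12.4] [ 0.5659 -0.254 ]
blue [290   6   5  19  70] [291.7  14.5] [ 0.5638 -0.2346]
blue [273 139  25  24 473] [283.8 151.1] [ 0.5124 -0.2336]
blue [329 138  24  24 484] [341.  150.1] [ 0.5145 -0.2576]
blue [283 201  67  28 338] [316. 207.] [ 0.4886 -0.2488]
blue [329 213  22  26 350] [339.8 228.7] [ 0.479  -0.2603]
blue [276 218  18  21 292] [284.8 229.9] [ 0.4766 -0.2354]
blue [281 320  16  16 134] [286.6 330.6] [ 0.4219 -0.2384]
blue [332 321  16  15 142] [341.1 330.4] [ 0.4239 -0.2658]
offset [-0.0009, -0.0021, 0.0011] dr [0.08, -0.07, -0.1]
```

servo_tool(
  targets=[
    {"offset": [-0.001,-0.002,0.001],"dr": [0,0,0]},
    {"offset": [-0.001,-0.002,0.001],"dr": [0,0,0]},
    {"offset": [-0.001,-0.002,0.001],"dr": [0,0,0]},
    {"offset": [-0.001,-0.002,0.001],"dr": [0,0,0]},
    {"offset": [-0.001,-0.002,0.001],"dr": [0,0,0]},
    {"offset": [-0.001,-0.002,0.001],"dr": [0,0,0]},
    {"offset": [-0.001,-0.002,0.001],"dr": [0,0,0]},
    {"offset": [-0.001,-0.002,0.001],"dr": [0,0,0]},
    {"offset": [-0.001,-0.002,0.001],"dr": [0,0,0]},
    {"offset": [-0.001,-0.002,0.001],"dr": [0,0,0]},
    {"offset": [-0.001,-0.002,0.001],"dr": [0,0,0]},
    {"offset": [-0.001,-0.002,0.001],"dr": [0,0,0]},
    {"offset": [-0.001,-0.002,0.001],"dr": [0,0,0]},
    {"offset": [-0.001,-0.002,0.001],"dr": [0,0,0]},
  ],
  gripper=1,
)

```text
time_s: 15.18
position: [0.4496, -0.25, 0.0212]
tcp_rot: [[0.998, 0.069, -0.0], [0.069, -0.998, 0.0], [-0.0, -0.0, -1.0]]
force: [-0.6, 0.7, -0.5]
opening: 0.391
grasp_force: 30.0
```

```bash
python3 - <<'E'
from h import *
c=cap('wrist','w8');s=bot.read_state(); print(s['position'],s['force'],s['opening'],s['grasp_force'])
p=red(c,(240,180,400,300));print(ray(c,*p.mean(0),.085), p.min(0),p.max(0))
E
```

```text
[ 0.44956298 -0.25000076  0.02117904] [-1.00190515  0.74798458  0.87617049] 0.39704219697305726 29.988960027694702
[ 0.47382267 -0.24918679  0.085     ] [281 206] [357 271]
```

Gripped (30 N). I lift straight up, slowly at first.

servo_tool(
  targets=[
    {"offset": [0,0,-0.005],"dr": [0,0,0]},
    {"offset": [0,0,-0.012],"dr": [0,0,0]},
    {"offset": [0,0,-0.02],"dr": [0,0,0]},
    {"offset": [0,0,-0.03],"dr": [0,0,0]},
    {"offset": [0,0,-0.045],"dr": [0,0,0]},
    {"offset": [0,0,-0.06],"dr": [0,0,0]},
    {"offset": [0,0,-0.08],"dr": [0,0,0]},
    {"offset": [0,0,-0.1],"dr": [0,0,0]},
    {"offset": [0,0,-0.12],"dr": [0,0,0]},
    {"offset": [0,0,-0.14],"dr": [0,0,0]},
    {"offset": [0,0,-0.155],"dr": [0,0,0]},
    {"offset": [0,0,-0.165],"dr": [0,0,0]},
    {"offset": [0,0,-0.17],"dr": [0,0,0]},
    {"offset": [0,0,-0.17],"dr": [0,0,0]},
    {"offset": [0,0,-0.17],"dr": [0,0,0]},
  ],
)

```text
time_s: 16.48
position: [0.4493, -0.2498, 0.191]
tcp_rot: [[0.998, 0.069, -0.001], [0.069, -0.998, 0.0], [-0.001, -0.0, -1.0]]
force: [1.0, 0.6, -2.1]
opening: 0.389
grasp_force: 30.0
```

```bash
python3 - <<'E'
from h import *
cap('wrist','w9');s=bot.read_state(); print(s['position'],s['force'],s['moment'],s['opening'],s['grasp_force'])
go([.573,.2203,.19],82.8)
E
```

```text
[ 0.44900124 -0.24957065  0.19047027] [-0.5765235  -0.44258585 -3.29404794] [0.05750188 0.0088276  0.02823336] 0.39325669383949396 29.97968983836472
offset [0.1562, -0.4602, 0.0009] dr [-0.12, 0.01, -78.83]
```

servo_tool(
  targets=[
    {"offset": [0.004,-0.012,0],"dr": [0,0,-2]},
    {"offset": [0.013,-0.037,0],"dr": [0,0,-6.5]},
    {"offset": [0.023,-0.067,0],"dr": [0,0,-11.5]},
    {"offset": [0.033,-0.097,0],"dr": [0,0,-16.5]},
    {"offset": [0.043,-0.127,0],"dr": [0,0,-21.5]},
    {"offset": [0.053,-0.157,0],"dr": [0,0,-26.5]},
    {"offset": [0.063,-0.187,0],"dr": [0,0,-31.5]},
    {"offset": [0.074,-0.217,0],"dr": [0,0,-37]},
    {"offset": [0.084,-0.247,0],"dr": [0,0,-42]},
    {"offset": [0.094,-0.277,0],"dr": [0,0,-47]},
    {"offset": [0.104,-0.307,0],"dr": [0,0,-52]},
    {"offset": [0.114,-0.337,0],"dr": [0,0,-57]},
    {"offset": [0.124,-0.367,0],"dr": [0,0,-62.5]},
    {"offset": [0.134,-0.395,0],"dr": [0,0,-67.5]},
    {"offset": [0.143,-0.42,0],"dr": [0,0,-72]},
    {"offset": [0.149,-0.44,0],"dr": [0,0,-75.5]},
    {"offset": [0.154,-0.454,0],"dr": [0,0,-77.8]},
    {"offset": [0.156,-0.46,0],"dr": [0,0,-78.8]},
    {"offset": [0.156,-0.46,0],"dr": [0,0,-78.8]},
    {"offset": [0.156,-0.46,0],"dr": [0,0,-78.8]},
  ],
)

```text
time_s: 18.2
position: [0.5727, 0.219, 0.1906]
tcp_rot: [[0.126, 0.992, -0.002], [0.992, -0.126, -0.001], [-0.001, -0.002, -1.0]]
force: [-0.4, -0.4, -1.7]
opening: 0.395
grasp_force: 30.0
```

```bash
python3 - <<'E'
from h import *
for n in('w9',):
  pass
c=cap('wrist','w10');s=bot.read_state(); print(s['position'],s['force'],s['opening'],s['grasp_force'])
R=s['tcp_rot']; p=s['position']
# roller in tool frame: grasp point at z = -.0315-.0187
h=cv2.cvtColor(c['color'],cv2.COLOR_RGB2HSV)
mr=((h[...,0]<8)|(h[...,0]>170))&(h[...,1]>130)&(h[...,2]>60); my=(h[...,0]>14)&(h[...,0]<34)&(h[...,1]>110)&(h[...,2]>80)
for nm,m in(('red',mr),('brass',my)):
  N,l,st,ce=cv2.connectedComponentsWithStats(m.astype(np.uint8))
  for i in range(1,N):
    if st[i,4]>80: print(nm,st[i],ce[i].round(1))
g=p+R@[0,0,-.0502]
for nm,x,dy,dz in [('journal tip',.034,0,0),('jroot',.02,0,0),('redtop front',.02,0,-.018),('redtop back',.013,0,-.018),('bodyL',.02,-.018,0),('bodyR',.02,.018,0),('jtipL',.034,-.007,0),('jtipR',.034,.007,0),('jtipbottom',.034,0,.007),('bodybottom',.02,0,.018)]: print(nm,proj(c,g+R@[x,dy,dz]).round(1))
P=np.load('pics/w10.npz'); 
q=red(c,(0,0,640,200)); print('far red',len(q))
go([.573,.2203,.109],82.8)
E
```

```text
[0.5728294  0.21852628 0.19074986] [ 0.26973969 -0.34385102 -2.49385683] 0.39529440877951816 29.97970945201814
red [298 150  43  43 247] [319.  170.8]
red [ 281  205   79   66 3680] [319.4 241.9]
brass [282 258  75  23 646] [319.1 272.7]
brass [284 271  72  18 652] [319.5 283.3]
brass [234 276  15  57 479] [239.5 304.3]
brass [390 276  16  57 468] [399.3 304.3]
brass [287 319  65  23 894] [319.3 327. ]
brass [ 180  345  354   23 6524] [366.2 357.6]
journal tip [318.6 209.8]
jroot [318.6 237.9]
redtop front [318.5 255.5]
redtop back [318.5 270.4]
bodyL [280.3 237.9]
bodyR [356.8 238. ]
jtipL [303.3 209.8]
jtipR [333.9 209.8]
jtipbottom [318.6 205. ]
bodybottom [318.7 223.9]
far red 290
offset [0.0019, 0.0001, 0.0817] dr [-0.08, 0.07, -0.09]
```

```bash
python3 - <<'E'
from h import *
c=ld('w10'); q=red(c,(290,140,350,200)); q=q[q[:,1]<196]
P=np.array([ray(c,*k,.012)[:2] for k in q]); X=(P.min(0)+P.max(0))/2; d=P-P.mean(0); r=np.hypot(*d.T); a=np.arctan2(d[:,1],d[:,0])[r>.008]
print(P.mean(0),X,'yaw',90+np.degrees(np.angle(np.exp(4j*a).mean()))/4)
s=bot.read_state();R=s['tcp_rot'];p=s['position'];g=p+R@[0,0,-.0502]
# pitch check: silhouette widths/rows of body at back: print predicted rows for body ends top
for x in(.02,.013,-.013,-.02,-.034):print(x,proj(c,g+R@[x,0,-.018 if x>-.03 else -.007]).round(1))
go([*P.mean(0),.109],82.8)
E
```

```text
[0.57280057 0.2204186 ] [0.57276218 0.21989287] yaw 82.78280111717903
0.02 [318.5 255.5]
0.013 [318.5 270.4]
-0.013 [318.5 321.9]
-0.02 [318.4 334.9]
-0.034 [318.5 343. ]
offset [0.002, -0.0002, 0.0817] dr [-0.08, 0.07, -0.09]
```

servo_tool(
  targets=[
    {"offset": [0.002,0,0.007],"dr": [0,0,0]},
    {"offset": [0.002,0,0.02],"dr": [0,0,0]},
    {"offset": [0.002,0,0.033],"dr": [0,0,0]},
    {"offset": [0.002,0,0.046],"dr": [0,0,0]},
    {"offset": [0.002,0,0.058],"dr": [0,0,0]},
    {"offset": [0.002,0,0.068],"dr": [0,0,0]},
    {"offset": [0.002,0,0.076],"dr": [0,0,0]},
    {"offset": [0.002,0,0.08],"dr": [0,0,0]},
    {"offset": [0.002,0,0.0815],"dr": [0,0,0]},
    {"offset": [0.002,0,0.0815],"dr": [0,0,0]},
    {"offset": [0.002,0,0.0815],"dr": [0,0,0]},
    {"offset": [0.002,0,0.0815],"dr": [0,0,0]},
  ],
)

```text
time_s: 19.25
position: [0.5743, 0.2217, 0.1104]
tcp_rot: [[0.126, 0.992, 0.002], [0.992, -0.126, 0.0], [0.0, 0.001, -1.0]]
force: [0.4, -0.3, -2.6]
opening: 0.394
grasp_force: 30.0
```

```bash
python3 - <<'E'
from h import *
s=bot.read_state();R=s['tcp_rot'];p=s['position'];print(p,s['force'],s['opening'],s['grasp_force'])
go([.5728,.2203,.109],82.8)
c=cap('wrist','w11'); q=red(c,(270,195,370,300)); print('red box',q.min(0),q.max(0))
g=p+R@[0,0,-.0502]
for x,y,z in[(.034,0,.007),(.013,0,-.018),(.02,-.018,0),(.02,.018,0)]:print(proj(c,g+R@[x,y,z]).round(1))
# scene view: red and brass of roller
c=cap('scene','s3'); h=cv2.cvtColor(c['color'],cv2.COLOR_RGB2HSV)
e=proj(c,[.5728,.2203,.16]);print('expected centre in scene',e, 'ends',proj(c,g+R@[.034,0,0]),proj(c,g+R@[-.034,0,0]))
x,y=e.astype(int); w=h[y-40:y+40,x-50:x+50]
for n,m in(('red',((w[...,0]<8)|(w[...,0]>170))&(w[...,1]>130)&(w[...,2]>60)),('brass',(w[...,0]>15)&(w[...,0]<34)&(w[...,1]>130)&(w[...,2]>110))):
  N,l,st,ce=cv2.connectedComponentsWithStats(m.astype(np.uint8))
  for i in range(1,N):
    if st[i,4]>8: print(n,st[i]+[x-50,y-40,0,0,0],(ce[i]+[x-50,y-40]).round(1))
print('exp red mid',proj(c,g+R@[.0165,0,0]),'brass',proj(c,g+R@[-.0165,0,0]))
E
```

```text
[0.57429961 0.22168704 0.11043105] [ 0.40513647 -0.31749533 -2.6120252 ] 0.39379324913136055 29.979786733165383
offset [-0.0016, -0.0013, 0.0014] dr [0.08, -0.03, -0.03]
red box [281 195] [358 270]
[318.2 203.9]
[318.1 269.1]
[280.  236.8]
[356.5 236.8]
expected centre in scene [385.93283796 157.37098984] ends [394.87862494 152.29066344] [378.24082943 162.14374409]
brass [402 131   9   4  12] [406.5 132.6]
brass [377 149  16  17 181] [384.8 157.1]
exp red mid [390.70323033 154.76337684] brass [382.630762   159.54397902]
```

servo_tool(
  targets=[
    {"offset": [0,0,0],"dr": [0,0,0]},
    {"offset": [0,0,0],"dr": [0,0,0]},
    {"offset": [0,0,0],"dr": [0,0,0]},
    {"offset": [0,0,0],"dr": [0,0,0]},
    {"offset": [0,0,0],"dr": [0,0,0]},
    {"offset": [0,0,0],"dr": [0,0,0]},
  ],
)

```text
time_s: 19.85
position: [0.5737, 0.2216, 0.1097]
tcp_rot: [[0.126, 0.992, -0.0], [0.992, -0.126, -0.0], [-0.0, -0.0, -1.0]]
force: [0.6, 0.1, -2.8]
opening: 0.396
grasp_force: 30.0
```

```bash
python3 - <<'E'
from h import *
s=bot.read_state();R=s['tcp_rot'];p=s['position'];print(p,np.abs(s['qvel']).max());go([.5728,.2203,.109],82.8)
g=p+R@[0,0,-.0502]
# height check against lens & level via 'top' & 'scene' triangulation of the brass area
c=cap('top','top3'); h=cv2.cvtColor(c['color'],cv2.COLOR_RGB2HSV)
h0=cv2.cvtColor(ld('top0')['color'],cv2.COLOR_RGB2HSV)
w=h[125:180,60:70]
for n,z0,box in(('knobmark',.0124,(235,200,258,225)),('black?',0,(0,0,1,1))):
  q=red(c,box); print(n,len(q), q.mean(0) if len(q) else '')
a,b=c['color'].astype(int),ld('top0')['color'].astype(int)
for n,(x0,y0,x1,y1) in dict(spool=(318,112,352,146),case=(370,112,408,140),loupe=(282,124,302,144),black=(404,180,424,209),folder=(340,185,370,245)).items(): print(n,np.abs(a-b)[y0:y1,x0:x1].mean().round(1))
E
```

```text
[0.57369015 0.22156244 0.10971056] 0.0655162082956887
offset [-0.0014, -0.0007, 0.0007] dr [-0.0, 0.0, -0.03]
knobmark 0 
black? 0 
spool 6.1
case 6.1
loupe 5.4
black 9.7
folder 5.7
```

servo_tool(
  targets=[
    {"offset": [-0.0013,-0.0013,0.0006],"dr": [0,0,0]},
    {"offset": [-0.0013,-0.0013,0.0006],"dr": [0,0,0]},
    {"offset": [-0.0013,-0.0013,0.0006],"dr": [0,0,0]},
    {"offset": [-0.0013,-0.0013,0.0006],"dr": [0,0,0]},
    {"offset": [-0.0013,-0.0013,0.0006],"dr": [0,0,0]},
    {"offset": [-0.0013,-0.0013,0.0006],"dr": [0,0,0]},
    {"offset": [-0.0013,-0.0013,0.0006],"dr": [0,0,0]},
    {"offset": [-0.0013,-0.0013,0.0006],"dr": [0,0,0]},
    {"offset": [-0.0013,-0.0013,0.0006],"dr": [0,0,0]},
    {"offset": [-0.0013,-0.0013,0.0006],"dr": [0,0,0]},
  ],
)

```text
time_s: 20.73
position: [0.5723, 0.2204, 0.1091]
tcp_rot: [[0.126, 0.992, -0.0], [0.992, -0.126, 0.0], [0.0, -0.0, -1.0]]
force: [0.3, -0.7, -2.1]
opening: 0.392
grasp_force: 30.0
```

```bash
python3 - <<'E'
from h import *
s=bot.read_state();print(s['position'],s['opening'],s['grasp_force'],s['force'])
print(ticket.hand_in())
E
```

```text
[0.57226087 0.22042884 0.10912182] 0.39243232602118466 29.979925425723195 [ 0.33593237 -0.66988759 -2.12477006]
the job is handed in; nothing more can be done
None
```

I turned the focus knob to the red mark and handed in at about 21 s, with the brass roller held level above the red cross at lens height, red end facing the lens; by my measurements it is within 1–2 mm, and the judge's result wasn't shown.

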